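# Clamp the glued needle case

## Robot

A 6-joint arm with a two-finger parallel gripper is mounted at the origin on the work surface. World frame = base frame: x ahead of the robot, y to its left, z up, the work surface at z = 0. Lengths are in mm, angles in degrees, forces in N, time in s.
With the tool pointing down it reaches from about 350 to 850 mm from the base axis. Payload 8.1 kg.
Tool frame: the origin (TCP) lies midway between the tips of the shut fingers; the grasp point (between the pads) lies 19 mm behind it; z points along the fingers, y is the line along which they close (so a half turn about z gives the same grasp; the last joint's range is limited). The gripper opens to 85 mm and grips with 20 to 120 N. Pads are 22 mm wide; open, the fingers measure 114 mm over their backs; the gripper's body (76 mm by 85 mm) begins 54 mm behind the grasp point. The pads swing forward as they close: fully open they stand 13 mm farther back than shut.
Start: joints at [67.472, 7.471, 85.268, -0, 87.261, -4.893], TCP at [181.756, 571.813, 231.292] pointing down, gripper open.
Joint ranges: [-169.43, 169.43], [-51.17, 129.36], [1.28, 143.12], [-76.62, 256.62], [0, 156.53], [-152.29, 152.29]. Speed limits (degrees/s): [136.94, 136.94, 159.86, 180, 180, 180].

## Interface

Orientations are given as [roll, pitch, yaw] about the fixed x, y, z axes, in that order (R = Rz(yaw) Ry(pitch) Rx(roll)).
In Python, from bench import r, optics, workorder gives the robot as it stands.
- The arm moves only by the shell command python3 -m handwheel 'ROWS' [FORCE]. ROWS is rows parted by semicolons, their numbers by spaces, 1 to 8 of them, each of 7 numbers: a rotation vector rx, ry, rz in degrees, then dx, dy, dz in mm, then the finger opening in mm; each row is the pose to reach, as a shift and turn from the pose commanded when the command began, along the tool's axes at that moment; what a row does not reach only later rows make up. A row lasts 1/8 s, in which the tool goes at most 62.5 mm and 10.7 degrees, less where a joint would pass 70% of its speed; a pose out of reach is approached as far as the arm can. The fingers move at their own pace and stop on an object; FORCE is the grip in N (left out, the last holds). Time passes only in rows, so rows that do not move let the fingers close. It prints the time, the measured TCP pose, the force, the opening and the grip force at its end.
- r.sense(): the state, without advancing time (a new reading comes with each control period).
- optics.snapshot(name): name is "scene" or "top" or "wrist"; returns a dict with "pixels" (384x512x3 uint8, blue, green, red), "fx", "fy", "cx", "cy" (pixels), "pose" (4x4, takes a point from camera to world coordinates). Camera axes: x right, y up, looking along -z (the intrinsics and any distortion apply to the point x, -y, -z); pixel columns grow to the right and rows downward; lengths in mm; the calibration is good to about 2 mm. A picture is of the moment at which its call begins. There is no depth.
- workorder.hand_in(): hands the job in; it is judged then, once.
The state is a dict: "time": time; "joint_pos": joint angles; "qd": joint speeds; "joint_efforts": joint torques, N m; "tool_pos": TCP position; "tcp_rot": TCP orientation; "ft_force": force on the tool from outside, world axes, zero at the start; "wrist_torque": the same for the moment, N m; "finger_gap": finger opening in mm; "grip_force": force on a finger pad.
Only numpy, scipy, OpenCV 4.12 (cv2) and the standard library are available. Lean on these libraries where they do the work, as an engineer would, in place of code of your own. Each camera call takes 0.05 s, during which the arm holds its last target. There are 200 camera calls.

## Task

Take the red wooden needle case, whose long seam has just been glued, out of the tube rack and stand it upright, fully down, in the round socket of the bar clamp, and let go of it. Then pump the clamp's two orange levers, squeezing them together and letting them spring open, until the jaw's sprung orange pad bears on the case and is clearly pushed part of the way in, but never all the way home, which would crush the case; move the jaw only with the levers, and leave everything else where it is. Finish while still holding: keep both levers gripped in the squeeze, do not let go.

Things in the scene. Friction and masses are not known exactly. Their poses are not given: they have to be found in the camera images.
- needle_case: the needle case: a plain upright cylinder of red painted wood, 22 mm diameter, 100 mm long, about 35 g, with a cream band two thirds up and a cream dot on the lid (the only red thing in the rack). Origin at the centre of its underside, z along its length upwards. It can be gripped anywhere on its upper half.
- rack: wooden rack fixed to the table, 235 x 56 mm, 50 mm high, with one row of four holes along its own x, at x = -82.5, -27.5, 27.5 and 82.5 mm. Holes 24 mm wide, 40 mm deep, floor 10 mm above the table: the tubes stand 60 mm out of it, tops 110 mm above the table. The needle case and three bead tubes stand in it in any order. Origin on the table under its middle, z up.
- clamp: one-hand bar clamp on a plywood board (x +-45 mm, y -55 to 305 mm, 20 mm thick), fixed. Origin on the table under the socket's axis. Along its +y: grey anvil (50 mm wide, top 78 mm above the table, face at y = -13.5 mm), socket block (52 x 39 mm), moving jaw, black housing (y 135 to 215 mm, 60 mm wide, top 85 mm above the table) with two levers. The jaw moves along -y.
- socket (a point): centre of the floor of the socket, 25 mm above the table, where the underside of the case must rest. The socket is a round hole 27 mm wide with a 3 mm bevelled rim, and 15 mm deep, its mouth 40 mm above the table. Axes as the clamp's.
- grip_mid (a point): midway between the two lever bars, 120 mm above the table, at clamp x = 0, y = 175 mm; axes as the clamp's. Each lever ends in an orange round bar, 14 mm thick, 52 mm long, parallel to the clamp's y; at rest at clamp x = +24 and -24 mm, 62 mm over their outsides, tops 127 mm above the table. Grip them from above, closing along the clamp's x, and squeeze both inwards.
- squeeze (a joint): angle of each lever, rad (both move alike): 0 at rest (62 mm over the bars), 0.17 fully squeezed (about 32 mm over the bars). They spring open when let go. With the jaw free they take about 3 N each at rest, 6 N fully squeezed; each newton more per lever gives about 1.7 N at the jaw. A full stroke drives the jaw about 18 mm (up to 24 when fast).
- jaw_travel (a joint): forward travel of the jaw from fully open, m; grows towards the anvil. Ratcheted: it advances as the levers are squeezed, stays as they open, and cannot be backed off. The pad meets a seated case at about 0.0485; at the start it is anywhere from 0 to 0.022, so at least two strokes are needed.
- pad_press (a joint): how far the sprung pad is pushed back into the jaw, m: 0 free, 0.012 fully home. Spring 2800 N/m (0.006 is about 17 N). A good clamping is about 0.005.
- pad: the orange round pad on the front of the jaw, 26 mm across, 6 mm thick, its centre 60 mm above the table. Origin at the centre of the face that touches the case; the jaw lies behind it along the clamp's +y.
- jaw: the moving jaw: grey block 36 x 20 x 36 mm and its 14 mm square steel bar, which runs through the housing, 60 mm above the table. Origin at the centre of the block's front face. Not to be pushed by hand.
- lever_right: lever on the clamp's +x side. Origin at its hinge, 30 mm above the table; its bar is 90 mm above the hinge.
- lever_left: lever on the clamp's -x side, its mirror image.
- tube_blue: bead tube, blue with a white cap, 22 mm diameter, 100 mm long, in the rack; origin at the centre of its underside. Leave it alone.
- tube_green: green bead tube with a white cap, as the blue one. Leave it alone.
- tube_amber: yellow bead tube with a white cap, as the blue one. Leave it alone.
- tape_measure: yellow tape measure, 68 x 30 x 62 mm; origin under its middle. Leave it alone.
- thread_spool: red thread spool, 36 mm wide, 50 mm tall, standing; origin under its middle. Leave it alone.
- pincushion: round red pincushion, 84 mm wide, 45 mm tall; origin under its middle. Leave it alone.
Mind the look-alikes: they are no part of the job. There is more than one size of the needle_case; the job needs the smallest.

How it is judged:
By the outcome, as a careful person would: the job done as asked, in the order asked, and still so for the second after the job is handed in, while the arm keeps its last pose, push and grip.
It also fails if it takes over 61 s, if anything falls off the work surface, if the arm or the gripper's body presses on something with over 40 N, if the wrist force passes 120 N, or if a joint passes its speed limit or range.

## Working session

There is one attempt and no reset: what is moved stays moved. The work goes in short steps, Python scripts to look and compute and a shell command to move; the robot and the scene stay as the last step left them, time stands still between calls to the robot, and variables do not carry over. Pictures are saved under pics/ and viewed, at most 10 in all, crops included, and the job is handed in when it is done.

```bash
ls; mkdir -p pics
python3 - <<'E'
from bench import r, optics, workorder
import cv2,numpy as np
s=r.sense(); print(s)
a=[]
for n in ["scene","top"]:
    d=optics.snapshot(n); cv2.imwrite(f"pics/{n}0.png",d["pixels"]); a.append(d["pixels"])
    print(n,{k:d[k] for k in d if k!="pixels"})
cv2.imwrite("pics/both.png",cv2.resize(np.vstack(a),(400,600)))
E
```

```text
pics
{'time': 0.0, 'joint_pos': array([ 6.74713333e+01,  7.51593869e+00,  8.53297400e+01,  1.74774507e-03,
        8.72609600e+01, -4.89157613e+00]), 'qd': array([-0.01184959,  0.13647837, -0.04906292,  0.06609684, -0.05358346,
        0.02171199]), 'joint_efforts': array([ 2.45190618e-03, -5.69375503e+01, -5.00566328e+01,  7.42427551e-05,
        1.45146161e-02,  4.48860499e-05]), 'tool_pos': array([181.534254  , 571.30266481, 230.231353  ]), 'tcp_rot': array([-1.79893899e+02, -1.08323533e-02,  1.62362814e+02]), 'ft_force': array([ 0.04827068, -0.02567653,  0.5053614 ]), 'wrist_torque': array([ 0.01673774,  0.04123939, -0.04596631]), 'grip_force': 0.0, 'finger_gap': 85.0095879920945}
scene {'fx': 356.3230908284621, 'fy': 356.3230908284621, 'cx': 252.67811375616063, 'cy': 192.44648506596167, 'pose': array([[-6.59707897e-01, -5.98825433e-01,  4.54085445e-01,
         9.49350145e+02],
       [ 7.51368584e-01, -5.13346085e-01,  4.14633631e-01,
         2.23519741e+02],
       [-1.51901779e-02,  6.14722618e-01,  7.88597084e-01,
         7.30119828e+02],
       [ 0.00000000e+00,  0.00000000e+00,  0.00000000e+00,
         1.00000000e+00]])}
top {'fx': 498.96740527823016, 'fy': 498.96740527823016, 'cx': 254.59841878863952, 'cy': 191.95255724394784, 'pose': array([[ 5.48879994e-03,  9.87682824e-01, -1.56372990e-01,
         3.76225494e+02],
       [-9.99981570e-01,  5.82699763e-03,  1.70442919e-03,
        -9.52090589e+01],
       [ 2.59462048e-03,  1.56360753e-01,  9.87696605e-01,
         1.55508880e+03],
       [ 0.00000000e+00,  0.00000000e+00,  0.00000000e+00,
         1.00000000e+00]])}
```

View pics/scene0.png

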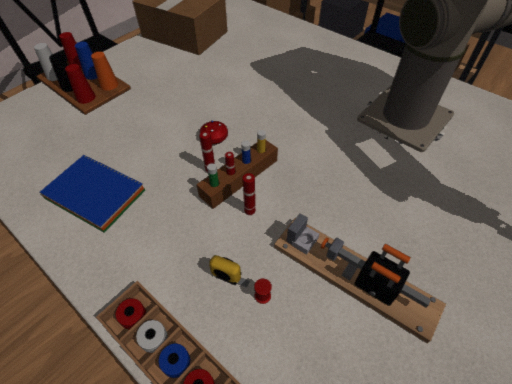

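View pics/top0.png

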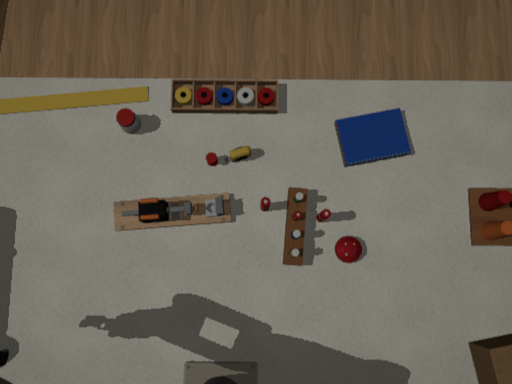

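The red cylinders are: one in the rack, scene (230,162) and top (297,215); one standing behind the rack, scene (207,148) and top (324,215); and one in front of it, scene (249,193) and top (265,203). The rack one fits: it is in a hole and shortest. The spool (262,291) and pincushion (213,132) are other things. The clamp runs in scene from the anvil (297,232) to the levers (390,262). I'll confirm with one enlarged crop and get coarse positions.

```bash
cat > h.py <<'E'
from bench import r, optics, workorder
import cv2,numpy as np
from scipy.spatial.transform import Rotation as R
def ray(d,u,v):
    q=np.array([(u-d["cx"])/d["fx"],-(v-d["cy"])/d["fy"],-1.])
    return d["pose"][:3,3],d["pose"][:3,:3]@q
def onz(d,u,v,z):
    o,q=ray(d,u,v); return o+q*(z-o[2])/q[2]
def proj(d,p):
    c=d["pose"][:3,:3].T@(np.asarray(p,float)-d["pose"][:3,3])
    return np.array([d["cx"]+d["fx"]*c[0]/-c[2], d["cy"]+d["fy"]*c[1]/c[2]])
def tri(L):
    A=np.zeros((3,3));b=np.zeros(3)
    for o,q in L:
        q=q/np.linalg.norm(q);P=np.eye(3)-np.outer(q,q);A+=P;b+=P@o
    p=np.linalg.solve(A,b)
    return p,[float(np.linalg.norm(np.cross(p-o,q/np.linalg.norm(q)))) for o,q in L]
def blobs(px,h0,h1,s0=90,v0=50,amin=8,s1=255,v1=255):
    hsv=cv2.cvtColor(px,cv2.COLOR_BGR2HSV)
    m=cv2.inRange(hsv,(max(h0,0),s0,v0),(h1,s1,v1))
    if h0<0: m|=cv2.inRange(hsv,(180+h0,s0,v0),(180,s1,v1))
    n,l,st,c=cv2.connectedComponentsWithStats(m)
    return [(int(st[i,4]),st[i,:4].tolist(),c[i].round(1).tolist()) for i in range(1,n) if st[i,4]>=amin],l
E
python3 - <<'E'
from h import *
a=optics.snapshot("scene"); b=optics.snapshot("top")
S,T=a["pixels"],b["pixels"]
cv2.imwrite("pics/crop1.png",np.hstack([cv2.resize(S[120:225,185:290],(500,500),interpolation=cv2.INTER_CUBIC)]))
for n,d in (("scene",a),("top",b)):
    print(n,"red",blobs(d["pixels"],-8,6,120)[0]); print(n,"orange",blobs(d["pixels"],7,16,150,100)[0])
for z,uv in ((110,(297,215)),(110,(299,197)),(110,(295,253)),(40,(213,208)),(120,(150,203)),(120,(150,217))): print(uv,onz(b,*uv,z).round(0))
E
```

```text
scene red [(956, [59, 32, 37, 72], [76.3, 71.2]), (545, [199, 121, 29, 30], [212.7, 133.9]), (106, [203, 151, 11, 15], [208.5, 157.5]), (97, [225, 152, 10, 15], [229.7, 159.0]), (43, [226, 167, 9, 8], [231.1, 170.8]), (185, [242, 173, 13, 21], [249.2, 182.6]), (149, [245, 194, 10, 21], [250.5, 204.4]), (341, [254, 279, 18, 25], [262.6, 290.3]), (571, [115, 298, 30, 32], [129.3, 312.3]), (324, [183, 368, 32, 16], [198.6, 376.5])]
scene orange [(433, [92, 52, 25, 38], [104.9, 70.8]), (132, [102, 186, 42, 43], [122.6, 207.3]), (33, [322, 238, 7, 9], [324.7, 241.2]), (152, [383, 244, 27, 19], [396.5, 252.8]), (159, [373, 263, 27, 19], [386.1, 271.7])]
top red [(200, [195, 87, 18, 17], [203.3, 95.0]), (199, [258, 88, 17, 16], [265.6, 95.4]), (242, [117, 109, 18, 17], [125.0, 116.9]), (109, [206, 153, 12, 13], [211.2, 158.6]), (466, [478, 190, 34, 21], [494.1, 199.1]), (70, [261, 197, 9, 13], [264.7, 202.9]), (89, [317, 209, 14, 12], [323.4, 215.0]), (56, [293, 211, 9, 10], [296.9, 215.5]), (516, [335, 237, 27, 25], [348.0, 249.0])]
top orange [(54, [140, 198, 17, 5], [148.2, 200.1]), (9, [195, 205, 2, 6], [195.7, 207.0]), (54, [141, 215, 17, 4], [149.1, 216.6]), (127, [501, 221, 11, 13], [506.4, 227.2])]
(297, 215) [ 538. -222.  110.]
(299, 197) [ 591. -228.  110.]
(295, 253) [ 428. -215.  110.]
(213, 208) [566.  29.  40.]
(150, 203) [569. 205. 120.]
(150, 217) [528. 204. 120.]
```

View pics/crop1.png

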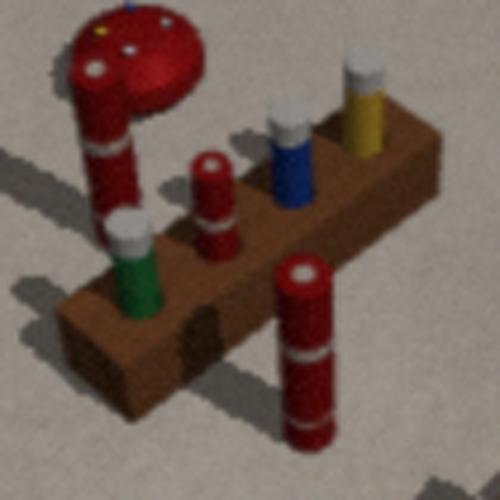

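The crop shows the rack's red case at (215,205), between green and blue, with a lid at rack-tube height. The other two reds, at (105,150) and (303,350), are longer and stand outside the rack. So the rack one is the target. Next, the wrist camera geometry and a helper for tool-axis offsets.

```bash
cat >> h.py <<'E'
def delta(p,yaw=None,ref=None):
    s=r.sense(); Rm=R.from_euler("xyz",s["tcp_rot"],degrees=True)
    d=Rm.inv().apply(np.array(p)-s["tool_pos"])
    rv=np.zeros(3)
    if yaw is not None: rv=(Rm.inv()*R.from_euler("xyz",[180,0,yaw],degrees=True)).as_rotvec(degrees=True)
    print("rows to",p,yaw,": rot",rv.round(2),"d",d.round(1),"from",s["tool_pos"].round(1),s["tcp_rot"].round(2))
E
python3 - <<'E'
from h import *
d=optics.snapshot("wrist"); s=r.sense()
Rm=R.from_euler("xyz",s["tcp_rot"],degrees=True).as_matrix()
print(d["fx"],d["cx"],d["cy"]); print("cam in tool",Rm.T@(d["pose"][:3,3]-s["tool_pos"]),"\n",(Rm.T@d["pose"][:3,:3]).round(3))
a=optics.snapshot("scene"); b=optics.snapshot("top")
# decoys: triangulate lids / whole; bars
for n,u,v in (("bar+",(396.5,252.8),(148.2,200.1)),("bar-",(386.1,271.7),(149.1,216.6)),("bar+x",(386.1,271.7),(148.2,200.1)),("bar-x",(396.5,252.8),(149.1,216.6)),("case lid",(229,154),(297.5,217)),("front lid",(248.7,176.5),(265,206)),("back lid",(204.5,134),(326,215))):
    print(n,[x.round(0) if i==0 else x for i,x in enumerate(tri([ray(a,*u),ray(b,*v)]))])
delta([470,120,330],175)
delta([440,-150,330],175)
E
```

```text
327.9682917560206 255.7347673180306 191.1046025819894
cam in tool [  80.00490997   -0.61362445 -142.46739244] 
 [[ 0.     0.95   0.312]
 [ 1.    -0.001  0.001]
 [ 0.001  0.312 -0.95 ]]
bar+ [array([569., 204., 175.]), [4.723635287634194, 4.723635287634084]]
bar- [array([538., 215.,  58.]), [5.1173673202148215, 5.117367320214817]]
bar+x [array([578., 211., 121.]), [0.05315856606696858, 0.053158566066922555]]
bar-x [array([529., 207., 120.]), [0.2282943159901953, 0.2282943159902583]]
case lid [array([ 535., -226.,  103.]), [3.0977617280081695, 3.0977617280081384]]
front lid [array([ 566., -132.,  117.]), [4.575987183724882, 4.57598718372477]]
back lid [array([ 538., -306.,  123.]), [2.2706104379113126, 2.270610437911275]]
rows to [470, 120, 330] 175 : rot [ -0.02  -0.   -12.64] d [-411.6 -343.2  -98.8] from [181.7 571.7 231.1] [-179.98   -0.    162.36]
rows to [440, -150, 330] 175 : rot [ -0.02  -0.   -12.64] d [-464.8 -609.6  -98.7] from [181.7 571.7 231.1] [-179.98   -0.    162.36]
```

```bash
python3 -c "
from h import *
delta([510,110,280],175)"
```

```text
rows to [510, 110, 280] 175 : rot [ -0.02  -0.   -12.64] d [-452.7 -340.6  -48.8] from [181.7 571.7 231.1] [-179.98   -0.    162.36]
```

```bash
python3 -m handwheel '0 0 -6 -50 -38 -25 60;0 0 -12.6 -100 -75 -49 60;0 0 -12.6 -150 -113 -49 60;0 0 -12.6 -200 -150 -49 60;0 0 -12.6 -250 -188 -49 60;0 0 -12.6 -300 -225 -49 60;0 0 -12.6 -350 -263 -49 60;0 0 -12.6 -400 -300 -49 60'; python3 -c "
from h import *
delta([510,110,280],175)"
```

```text
time: 1.35
tool_pos: [467.9, 170.0, 280.6]
tcp_rot: [180.0, 0.0, 175.0]
ft_force: [0.4, 0.5, 1.1]
finger_gap: 60.0
grip_force: 0.0
rows to [510, 110, 280] 175 : rot [ 0.03  0.05 -0.03] d [-47.2 -56.1   0.6] from [467.9 170.  280.6] [1.7997e+02 5.0000e-02 1.7497e+02]
```

```bash
python3 -m handwheel '0 0 0 -40 -48 0 60;0 0 0 -47 -56 0 60;0 0 0 -47 -56 0 60' >/dev/null
python3 - <<'E'
from h import *
d=optics.snapshot("wrist"); np.save("w1.npy",d,allow_pickle=True)
delta([510,-60,280],175); delta([510,-222,280],175)
cv2.imwrite("pics/w1.png",d["pixels"])
E
```

```text
rows to [510, -60, 280] 175 : rot [ 0.02 -0.03 -0.05] d [-1.660e+01 -1.716e+02  1.000e-01] from [508.5 112.4 280.2] [ 1.7998e+02 -3.0000e-02  1.7495e+02]
rows to [510, -222, 280] 175 : rot [ 0.02 -0.03 -0.05] d [ -30.9 -333.     0. ] from [508.5 112.4 280.2] [ 1.7998e+02 -3.0000e-02  1.7495e+02]
```

View pics/w1.png

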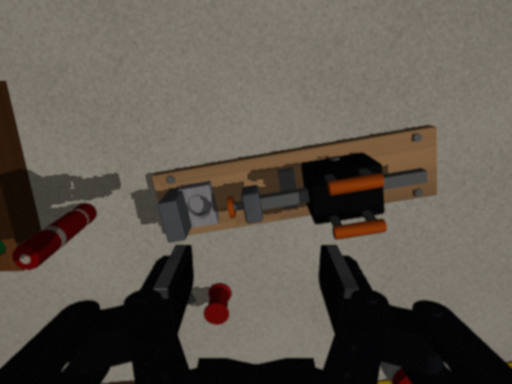

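The picture shows the socket hole near (199,203), anvil (173,215), pad (232,206), jaw block (252,205), bars (356,184) and (360,229), and a longer red decoy (55,237). I'll take more wrist views on the way to the rack.

```bash
python3 -m handwheel '0 0 0 -6 -57 0 50;0 0 0 -12 -114 0 50;0 0 0 -16 -171 0 50;0 0 0 -16 -171 0 50;0 0 0 -16 -171 0 50' >/dev/null; python3 -c "
from h import *
np.save('w2.npy',optics.snapshot('wrist'),allow_pickle=True)"
python3 -m handwheel '0 0 0 -5 -57 0 50;0 0 0 -10 -114 0 50;0 0 0 -14 -161 0 50;0 0 0 -14 -161 0 50;0 0 0 -14 -161 0 50'
python3 - <<'E'
from h import *
d=optics.snapshot('wrist'); np.save('w3.npy',d,allow_pickle=True)
D=[np.load(f'w{i}.npy',allow_pickle=True).item() for i in (1,2,3)]
cv2.imwrite("pics/w23.png",np.hstack([cv2.resize(x["pixels"],(400,300)) for x in D[1:]]))
for i,x in enumerate(D):
    print(i+1,"red",blobs(x["pixels"],-8,6,120,40,40)[0]);print("orange",blobs(x["pixels"],7,16,150,80,20)[0]);print("white",blobs(x["pixels"],0,180,0,95,60,70,255)[0][:12])
E
```

```text
time: 3.08
tool_pos: [510.1, -219.7, 280.2]
tcp_rot: [180.0, -0.0, 175.1]
ft_force: [-0.1, 0.3, 1.1]
finger_gap: 49.8
grip_force: 0.0
1 red [(673, [57, 204, 39, 37], [76.5, 220.3]), (710, [13, 232, 49, 38], [36.4, 253.4]), (702, [204, 284, 27, 40], [218.2, 305.2]), (66, [398, 377, 14, 7], [404.8, 380.7])]
orange [(643, [330, 175, 54, 19], [356.4, 184.2]), (124, [227, 199, 9, 20], [230.5, 208.9]), (563, [335, 220, 52, 19], [359.8, 229.5])]
white [(130049, [0, 0, 512, 369], [264.7, 152.6]), (390, [184, 186, 27, 26], [196.7, 196.7]), (265, [190, 211, 28, 17], [203.3, 220.0]), (82, [342, 218, 23, 7], [352.8, 220.7]), (410, [103, 363, 31, 20], [119.6, 373.2])]
2 red [(782, [0, 96, 19, 57], [7.3, 125.7]), (322, [196, 193, 22, 28], [208.3, 205.0]), (238, [89, 198, 19, 23], [98.1, 210.7]), (385, [0, 213, 24, 26], [10.9, 226.0]), (609, [178, 216, 32, 36], [195.0, 232.4])]
orange [(265, [129, 107, 16, 110], [136.8, 164.0]), (67, [124, 156, 7, 20], [126.6, 166.1]), (113, [375, 186, 8, 20], [378.4, 195.2]), (350, [126, 195, 19, 64], [136.5, 226.3]), (119, [103, 213, 15, 17], [110.2, 222.5]), (55
[... 634 characters left out ...]
[455.1, 288.2])]
orange [(68, [248, 51, 5, 19], [250.1, 59.5]), (1539, [251, 50, 27, 199], [270.6, 165.5]), (28, [263, 63, 4, 14], [264.6, 68.9]), (182, [260, 92, 9, 40], [264.1, 111.3]), (24, [248, 98, 5, 8], [250.4, 101.5]), (203, [232, 150, 18, 24], [241.0, 163.6]), (304, [232, 195, 19, 24], [238.9, 207.3]), (112, [234, 235, 10, 14], [238.3, 242.3])]
white [(121361, [0, 0, 512, 375], [254.5, 156.8]), (478, [241, 72, 24, 25], [252.4, 84.0]), (416, [242, 133, 23, 23], [253.2, 144.3]), (240, [456, 161, 28, 18], [473.2, 167.7]), (111, [473, 185, 10, 19], [478.0, 194.7]), (303, [188, 188, 20, 30], [199.6, 203.0]), (65, [167, 210, 10, 9], [171.5, 213.8]), (61, [349, 227, 9, 9], [353.0, 231.0])]
```

View pics/w23.png

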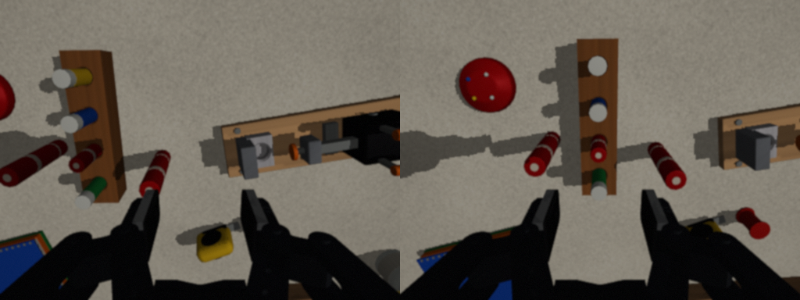

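Left half (w2): case lid near (78,163), which is (100,208) full size; socket (263,152), which is (337,194). Right half (w3): case lid (199,154), which is (255,197); amber and blue caps above, green below. I'll enlarge the lid and socket to measure them.

Run:
```python
from h import *
D=[np.load(f'w{i}.npy',allow_pickle=True).item() for i in (1,2,3)]
t=[]
for k,(u,v) in ((0,(199,203)),(1,(337,194)),(1,(98,208)),(2,(255,195))):
    c=D[k]["pixels"][v-24:v+24,u-24:u+24]; t.append(cv2.resize(c,(384,384),interpolation=cv2.INTER_CUBIC))
    if k and u!=337:
        hsv=cv2.cvtColor(c,cv2.COLOR_BGR2HSV); red,_=blobs(c,-8,6,120,40,20); m=(hsv[...,1]<120)&(hsv[...,2]>90)
        n,l,st,ce=cv2.connectedComponentsWithStats(m.astype(np.uint8)); print(k+1,[(st[i,4],(ce[i]+[u-24,v-24]).round(1)) for i in range(1,n) if st[i,4]<150])
cv2.imwrite("pics/c2.png",cv2.resize(np.vstack([np.hstack(t[:2]),np.hstack(t[2:])]),(600,600)))
```

```text
2 []
3 [(np.int32(38), array([277.5, 180. ])), (np.int32(53), array([253.5, 198.6])), (np.int32(18), array([277.6, 213.9]))]
```

View pics/c2.png

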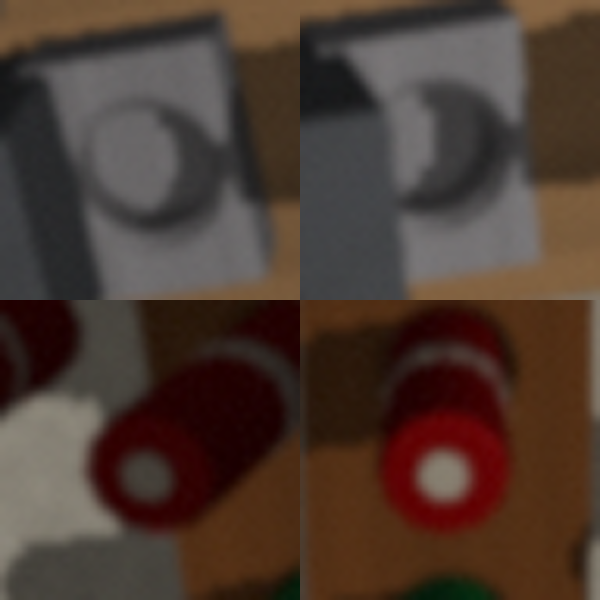

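The socket ring centre is in the top-left crop at (155,166), giving w1 (199.4,205.1), and in the top-right at about (138,150), giving w2 (334.6,193.6). The lid dot is in the bottom-left at (147,476), giving w2 (97.1,211.7), and in the bottom-right at (444,474), giving w3 (253.6,198.4).

Run:
```python
from h import *
D=[np.load(f'w{i}.npy',allow_pickle=True).item() for i in (1,2,3)]
w1,w2,w3=D; a=optics.snapshot("scene"); b=optics.snapshot("top")
print("dot",tri([ray(w2,97.1,211.7),ray(w3,253.6,198.4)]), onz(w3,253.6,198.4,110),onz(w2,97.1,211.7,110))
print("sock",tri([ray(w1,199.4,205.1),ray(w2,334.6,193.6)]),onz(w1,199.4,205.1,40),onz(w2,334.6,193.6,40))
print("caps w3",onz(w3,252.4,84,110),onz(w3,253.2,144.3,110))
s=onz(w1,199.4,205.1,40)
B=[onz(w1,356.4,184.2,122),onz(w1,359.8,229.5,122)]; print("bars",B,np.linalg.norm(B[0]-B[1]))
m=(B[0]+B[1])/2; v=m-s; print("mid",m,"dist",np.hypot(*v[:2]),"yaw",np.degrees(np.arctan2(-v[0],v[1])))
x=B[1]-B[0];print("yaw from bars",np.degrees(np.arctan2(x[1],x[0])))
hsv=cv2.cvtColor(w1["pixels"],cv2.COLOR_BGR2HSV)
mk=cv2.inRange(hsv,(7,150,80),(16,255,255)); cs,_=cv2.findContours(mk,0,1)
for c in cs:
    if cv2.contourArea(c)>300:
        vx,vy,x0,y0=cv2.fitLine(c,2,0,.01,.01).ravel(); p,q=onz(w1,x0,y0,122),onz(w1,x0+20*vx,y0+20*vy,122);t=q-p;print("bar dir yaw",np.degrees(np.arctan2(-t[0],t[1])))
print("bars scene/top",tri([ray(a,386.1,271.7),ray(b,148.2,200.1)])[0],tri([ray(a,396.5,252.8),ray(b,149.1,216.6)])[0])
z=(onz(w3,252.4,84,110)-onz(w3,253.6,198.4,110))
print("rack dir",np.degrees(np.arctan2(z[1],z[0])))
d=onz(w3,253.6,198.4,110); delta([d[0],d[1],200],175)
```

```text
dot (array([ 540.38411849, -225.17657887,  109.87568859]), [0.15559288718992145, 0.1555928871898498]) [ 540.17550902 -225.17065659  110.        ] [ 540.50518728 -225.1357264   110.        ]
sock (array([567.78000019,  34.25025088,  36.62439039]), [0.3108448363312303, 0.3108448363312383]) [566.24098052  35.00478496  40.        ] [566.90180346  33.51942156  40.        ]
caps w3 [ 430.51922971 -216.61458121  110.        ] [ 485.34061805 -220.73098779  110.        ]
bars [array([529.04096631, 205.70917243, 122.        ]), array([577.06975954, 209.40274052, 122.        ])] 48.1706074749284
mid [553.05536292 207.55595647 122.        ] dist 173.05423225818953 yaw 4.369804364548427
yaw from bars 4.3975734217117335
bar dir yaw 4.880848547555484
bar dir yaw 4.255886714301839
bars scene/top [577.56457875 210.9574788  120.59993393] [529.48584458 206.74224346 120.23807589]
rack dir 175.5384609224893
rows to [np.float64(540.1755090211327), np.float64(-225.17065658978396), 200] 175 : rot [0.01 0.02 0.11] d [-30.4  -2.9  80.5] from [ 510.1 -219.7  280.5] [1.7999e+02 2.0000e-02 1.7511e+02]
```

```bash
python3 -m handwheel '0 0 -.4 -30.4 -2.9 30 45;0 0 -.4 -30.4 -2.9 80 45;0 0 -.4 -30.4 -2.9 130 45;0 0 -.4 -30.4 -2.9 175 45;0 0 -.4 -30.4 -2.9 208 45;0 0 -.4 -30.4 -2.9 208 45;0 0 -.4 -30.4 -2.9 208 45' 25; python3 -m handwheel '0 0 0 0 0 0 20;0 0 0 0 0 0 15;0 0 0 0 0 0 15;0 0 0 0 0 0 15' 25
```

```text
time: 4.1
tool_pos: [540.8, -226.8, 74.1]
tcp_rot: [-180.0, 0.1, 175.4]
ft_force: [0.4, -0.9, 1.7]
finger_gap: 44.8
grip_force: 0.0
time: 4.6
tool_pos: [541.2, -226.8, 74.4]
tcp_rot: [180.0, 0.2, 175.4]
ft_force: [-0.4, 5.3, 6.8]
finger_gap: 21.3
grip_force: 24.0
```

```bash
python3 -m handwheel '0 0 0 0 0 -25 15;0 0 0 0 0 -60 15;0 0 0 0 0 -100 15;0 0 0 0 0 -140 15;0 0 0 0 0 -140 15' 25;python3 -m handwheel '0 0 0 -1 30 0 15;0 0 0 -1.5 80 0 15;0 0 0 -2 130 0 15;0 0 0 -3 180 0 15;0 0 0 -4 225 0 15;0 0 0 -4.5 250 0 15;0 0 0 -4.5 261 0 15;0 0 0 -4.5 261 0 15'
python3 - <<'E'
from h import *
delta([567.3,33.6,200],175.4)
d=optics.snapshot('wrist'); np.save('w4.npy',d,allow_pickle=True); np.save('s4.npy',optics.snapshot('scene'),allow_pickle=True)
s=r.sense()["tool_pos"]; print("grip pt px",proj(d,s+[0,0,19]),"lid px",proj(d,s+[0,0,36]))
cv2.imwrite("pics/w4.png",cv2.resize(d["pixels"][130:384,120:392],(640,600),interpolation=cv2.INTER_CUBIC))
E
```

```text
time: 5.22
tool_pos: [542.0, -228.5, 218.0]
tcp_rot: [-179.8, 0.5, 175.4]
ft_force: [-0.4, 0.1, -0.4]
finger_gap: 21.4
grip_force: 24.5
time: 6.22
tool_pos: [565.0, 32.8, 211.8]
tcp_rot: [-180.0, -0.0, 175.4]
ft_force: [0.3, -0.4, -0.9]
finger_gap: 21.3
grip_force: 24.6
rows to [567.3, 33.6, 200] 175.4 : rot [-0.02 -0.04  0.01] d [-2.2  1.  11.8] from [565.   32.8 211.8] [-1.7998e+02 -4.0000e-02  1.7541e+02]
grip pt px [254.96172126 278.08587539] lid px [254.80403561 302.99379219]
```

View pics/w4.png

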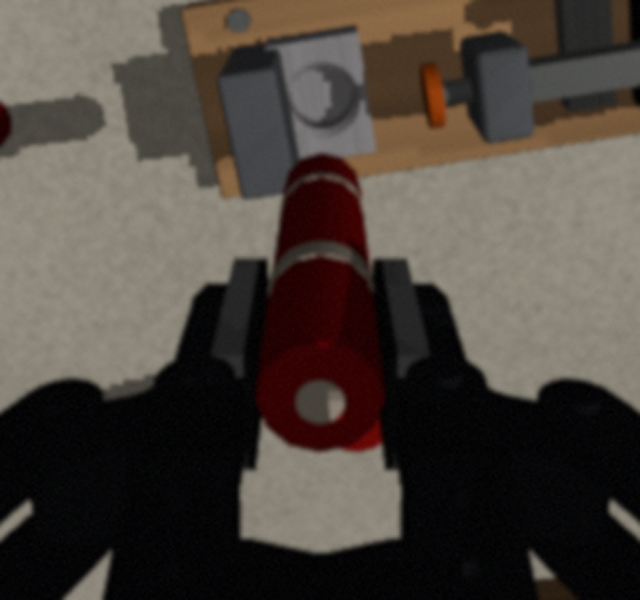

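Held upright between the pads, lid dot (320,402) and lower end (322,155). Beyond it are the socket ring (325,97), pad (432,95) and jaw (500,85). I'll check tilt and the socket against it.

Run:
```python
from h import *
d=np.load('w4.npy',allow_pickle=True).item()
f=lambda x,y:(120+(x+.5)*272/640-.5,130+(y+.5)*254/600-.5)
lid=onz(d,*f(320,402),247.5); print("lid",lid)
for off in (0,-3,3): print("near bottom edge pred (tilt dx=%g)"%off, proj(d,[lid[0]-11+off,lid[1],147.5]),"seen",f(322,155))
print("bottom y if z=147.5",onz(d,*f(322,155),147.5))
print("socket",onz(d,*f(325,97),40))
print("pad",onz(d,*f(424,93),60),"jaw front",onz(d,*f(478,95),60))
delta([567.3,33.6,200],175.4)
```

```text
lid [564.14062698  32.16418561 247.5       ]
near bottom edge pred (tilt dx=0) [254.6043562  191.60005699] seen (256.5625, 195.32833333333332)
near bottom edge pred (tilt dx=-3) [254.23865173 187.30836404] seen (256.5625, 195.32833333333332)
near bottom edge pred (tilt dx=3) [254.96694725 195.85521249] seen (256.5625, 195.32833333333332)
bottom y if z=147.5 [555.85438988  33.25511907 147.5       ]
socket [567.06521976  33.7491082   40.        ]
pad [563.33135648  72.96148503  60.        ] jaw front [565.82089467  94.0940449   60.        ]
rows to [567.3, 33.6, 200] 175.4 : rot [-0.03 -0.02 -0.08] d [-2.  2. 12.] from [565.1  31.7 212. ] [-1.7997e+02 -2.0000e-02  1.7532e+02]
```

```bash
python3 -m handwheel '0 0 0 -.6 .9 20 15;0 0 0 -.6 .9 60 15;0 0 0 -.6 .9 90 15;0 0 0 -.6 .9 98 15;0 0 0 -.6 .9 98 15' 25;python3 -m handwheel '0 0 0 0 0 4 15;0 0 0 0 0 8 15;0 0 0 0 0 12 15;0 0 0 0 0 16 15'
```

```text
time: 6.95
tool_pos: [565.5, 33.2, 113.6]
tcp_rot: [-180.0, -0.1, 175.3]
ft_force: [0.5, -0.4, 0.7]
finger_gap: 21.4
grip_force: 24.6
time: 7.45
tool_pos: [566.0, 33.6, 98.2]
tcp_rot: [180.0, 0.0, 175.4]
ft_force: [-0.7, -0.3, -0.6]
finger_gap: 21.3
grip_force: 24.6
```

```bash
python3 -m handwheel '0 0 0 0 0 3 15;0 0 0 0 0 6 15;0 0 0 0 0 7.5 15;0 0 0 0 0 7.5 15';python3 -m handwheel '0 0 0 0 0 1 15;0 0 0 0 0 2 15;0 0 0 0 0 2 15'
```

```text
time: 7.95
tool_pos: [565.9, 33.6, 90.7]
tcp_rot: [-180.0, -0.0, 175.4]
ft_force: [0.5, -0.0, 0.2]
finger_gap: 21.3
grip_force: 24.6
time: 8.32
tool_pos: [566.3, 33.6, 89.5]
tcp_rot: [180.0, 0.1, 175.4]
ft_force: [-1.1, -0.1, 4.9]
finger_gap: 21.6
grip_force: 25.1
```

Floor contact at the expected height (TCP 89.5). Now release, rise, and turn over the levers.

```bash
python3 -m handwheel '0 0 0 0 0 -.5 28;0 0 0 0 0 -.5 40;0 0 0 0 0 -.5 45;0 0 0 0 0 -.5 45' 25;python3 -m handwheel '0 0 0 0 0 -20 45;0 0 0 0 0 -60 45;0 0 0 0 0 -110 45;0 0 0 0 0 -130 45;0 0 0 0 0 -130 45'
python3 - <<'E'
from h import *
s,c=np.sin(np.radians(4.4)),np.cos(np.radians(4.4))
g=np.array([566.7-175*s,33.7+175*c]); print("grip_mid",g)
delta([*g,200],94.4)
d=optics.snapshot('wrist'); np.save('w5.npy',d,allow_pickle=True); np.save('s5.npy',optics.snapshot('scene'),allow_pickle=True)
a=d["pixels"][100:300,180:400]; b=np.load('s5.npy',allow_pickle=True).item()["pixels"][190:340,270:450]
cv2.imwrite("pics/w5.png",np.hstack([cv2.resize(a,(400,364),interpolation=2),cv2.resize(b,(400,364),interpolation=2)]))
E
```

```text
time: 8.82
tool_pos: [565.8, 33.6, 89.1]
tcp_rot: [-180.0, -0.0, 175.4]
ft_force: [-0.3, 0.1, -0.4]
finger_gap: 45.0
grip_force: 0.0
time: 9.45
tool_pos: [567.3, 33.6, 222.1]
tcp_rot: [180.0, 0.3, 175.4]
ft_force: [0.3, -0.0, -0.8]
finger_gap: 45.1
grip_force: 0.0
grip_mid [553.27417008 208.18423164]
rows to [np.float64(553.2741700778067), np.float64(208.18423163971107), 200] 94.4 : rot [ 0.2   0.22 80.97] d [ 28.2 172.9  22. ] from [567.3  33.6 222.1] [179.99   0.27 175.37]
```

View pics/w5.png

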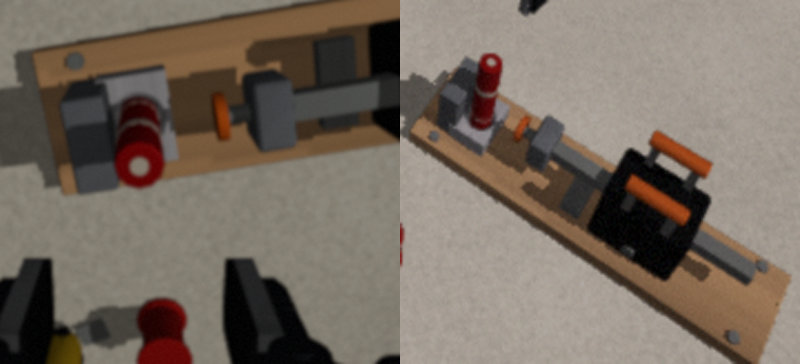

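Both views show the case standing upright in the socket (left (138,150), right (487,92)), and the pad (220,115) well short of it. Now move over the levers with the gripper open, turning by about 81°.

```bash
python3 -m handwheel '0 0 10 4 22 0 82;0 0 20 8 44 0 82;0 0 30 12 66 0 82;0 0 40 16 88 0 82;0 0 50 20 110 0 82;0 0 60 23 132 0 82;0 0 70 26 155 0 82;0 0 80 28.2 172.9 0 82'
python3 - <<'E'
from h import *
delta([553.3,208.2,97],94.4)
d=np.load('w5.npy',allow_pickle=True).item(); print("lid z125",onz(d,255.9,191.2,125))
d=optics.snapshot('wrist');print(blobs(d["pixels"],5,18,150,60,30)[0]); np.save('w6.npy',d,allow_pickle=True)
b=optics.snapshot('scene'); print(blobs(b["pixels"],7,16,150,80,15)[0])
cv2.imwrite("pics/w6.png",d["pixels"])
E
```

```text
time: 10.55
tool_pos: [550.3, 208.8, 216.3]
tcp_rot: [-179.7, 0.0, 95.1]
ft_force: [0.5, -0.6, -0.6]
finger_gap: 82.1
grip_force: 0.0
rows to [553.3, 208.2, 97] 94.4 : rot [-0.26  0.04  0.66] d [ -0.8   3.5 119.3] from [550.3 208.8 216.3] [-1.7974e+02  4.0000e-02  9.5060e+01]
lid z125 [566.43235079  32.98354105 125.        ]
[(1205, [220, 158, 18, 71], [228.6, 192.6]), (1116, [282, 159, 20, 70], [291.6, 193.5]), (217, [246, 289, 24, 14], [257.5, 294.8])]
[(1196, [38, 52, 91, 60], [96.6, 83.4]), (53, [230, 159, 10, 10], [235.2, 163.6]), (150, [101, 186, 43, 44], [121.7, 208.5]), (42, [321, 237, 8, 11], [324.4, 241.9]), (175, [383, 244, 27, 19], [395.9, 253.0]), (196, [372, 262, 28, 20], [385.7, 271.7])]
```

View pics/w6.png

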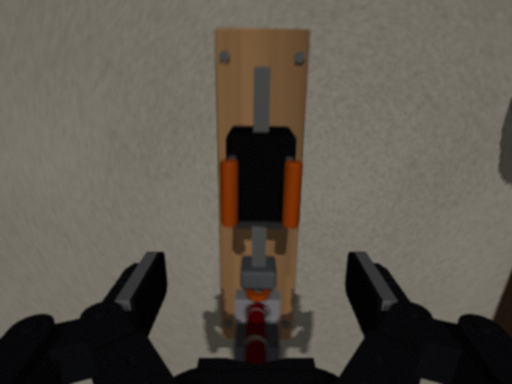

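The bars lie at (229,193) and (292,194), straight down the image; the jaw block is at (258,270), with the pad (257,295) and case (256,330) below it.

Run:
```python
from h import *
d=np.load('w6.npy',allow_pickle=True).item()
p,q=onz(d,228.6,192.6,122),onz(d,291.6,193.5,122); m=(p+q)/2; print(p,q,m,np.linalg.norm(p-q),np.degrees(np.arctan2(*(q-p)[1::-1])))
delta([m[0],m[1],97],94.4)
```

```text
[529.18342365 207.01717473 122.        ] [577.07255432 210.63348597 122.        ] [553.12798899 208.82533035 122.        ] 48.02547806686587 4.318451092179938
rows to [np.float64(553.127988987768), np.float64(208.82533035200075), 97] 94.4 : rot [-0.24  0.02  0.93] d [ -0.8   3.3 119.5] from [550.2 209.4 216.6] [-1.7976e+02  2.0000e-02  9.5330e+01]
```

```bash
python3 -m handwheel '0 0 .8 -.8 3.2 20 82;0 0 .8 -.8 3.2 55 82;0 0 .8 -.8 3.2 90 82;0 0 .8 -.8 3.2 110 82;0 0 .8 -.8 3.2 119 82;0 0 .8 -.8 3.2 119 82' 20
python3 - <<'E'
from h import *
delta([553.1,208.5,97],94.4)
E
python3 -m handwheel '0 0 0 0 0 0 66;0 0 0 0 0 0 60;0 0 0 0 0 0 58'
```

```text
time: 11.4
tool_pos: [555.0, 207.4, 100.1]
tcp_rot: [-180.0, 0.0, 94.6]
ft_force: [-0.3, 0.3, 0.3]
finger_gap: 82.1
grip_force: 0.0
rows to [553.1, 208.5, 97] 94.4 : rot [-0.03  0.01  0.18] d [ 1.2 -1.8  3.1] from [555.  207.4 100.1] [-1.7997e+02  1.0000e-02  9.4580e+01]
time: 11.78
tool_pos: [554.3, 208.0, 101.6]
tcp_rot: [-179.9, -0.0, 94.6]
ft_force: [-8.3, -0.4, 4.9]
finger_gap: 58.1
grip_force: 4.1
```

```bash
python3 -m handwheel '0 0 0 1 -1.3 2 60;0 0 0 1 -1.3 3 60;0 0 0 1 -1.3 3 60' 20; python3 -m handwheel '0 0 0 0 0 0 52;0 0 0 0 0 0 46;0 0 0 0 0 0 40;0 0 0 0 0 0 35;0 0 0 0 0 0 33;0 0 0 0 0 0 33'
python3 - <<'E'
from h import *
d=optics.snapshot('wrist');print(blobs(d["pixels"],5,18,150,60,30)[0])
b=optics.snapshot('scene'); print(blobs(b["pixels"],7,16,150,80,15)[0][3:])
E
```

```text
time: 12.15
tool_pos: [553.7, 208.8, 97.8]
tcp_rot: [180.0, -0.0, 94.6]
ft_force: [-5.1, -0.3, 2.5]
finger_gap: 59.9
grip_force: 2.4
time: 12.9
tool_pos: [553.5, 208.8, 98.0]
tcp_rot: [-180.0, -0.0, 94.6]
ft_force: [-8.2, -0.5, 7.0]
finger_gap: 33.1
grip_force: 5.1
[(3603, [215, 223, 35, 120], [232.7, 280.6]), (3613, [263, 223, 33, 120], [278.2, 280.4])]
[(130, [197, 181, 18, 16], [206.3, 187.8]), (151, [101, 186, 43, 44], [121.6, 208.5]), (30, [380, 250, 6, 7], [382.3, 253.0]), (42, [376, 257, 9, 8], [379.5, 260.5]), (16, [403, 263, 4, 6], [404.5, 265.5]), (33, [398, 269, 5, 8], [399.8, 272.4])]
```

```bash
cat >> h.py <<'E'
def padlook():
    for n,box in (("scene",(290,215,370,270)),("top",(185,198,228,220))):
        d=optics.snapshot(n); x0,y0,x1,y1=box; c=d["pixels"][y0:y1,x0:x1]
        B,_=blobs(c,6,17,130,60,4)
        for q in B: 
            u=(q[2][0]+x0,q[2][1]+y0); p=onz(d,*u,60); cl=(R.from_euler("z",-4.4,degrees=True).apply(p-np.array([566.7,33.7,0]))).round(1); print(n,q[0],u,"clamp",cl[:2])
E
python3 -c "
from h import *
padlook()"
```

```text
scene 47 (317.7, 238.9) clamp [ 3.1 27.7]
top 23 (201.8, 207.2) clamp [ 0.8 27.6]
```

```bash
python3 -m handwheel '0 0 0 0 -.7 0 45;0 0 0 0 -.7 0 55;0 0 0 0 -.7 0 64;0 0 0 0 -.7 0 66;0 0 0 0 -.7 0 66' 20; python3 -m handwheel '0 0 0 0 0 0 58;0 0 0 0 0 0 52;0 0 0 0 0 0 46;0 0 0 0 0 0 43;0 0 0 0 0 0 43'; python3 -c "
from h import *
padlook()"
```

```text
time: 13.72
tool_pos: [553.2, 208.6, 97.5]
tcp_rot: [180.0, -0.0, 94.6]
ft_force: [-0.2, 0.1, 0.0]
finger_gap: 66.0
grip_force: 0.0
time: 14.35
tool_pos: [553.4, 208.8, 98.3]
tcp_rot: [179.9, -0.0, 94.6]
ft_force: [-1.7, -0.7, 6.3]
finger_gap: 43.5
grip_force: 4.6
scene 41 (312.8, 235.8) clamp [ 2.7 15.2]
top 15 (205.1, 206.5) clamp [ 2.2 17.6]
```

```bash
python3 -m handwheel '0 0 0 0 0 0 41;0 0 0 0 0 0 39;0 0 0 0 0 0 39' |egrep 'gap|grip'; python3 -m handwheel '0 0 0 0 0 0 37.5;0 0 0 0 0 0 36;0 0 0 0 0 0 36'|egrep 'gap|grip'; python3 -m handwheel '0 0 0 0 0 0 34.5;0 0 0 0 0 0 33.5;0 0 0 0 0 0 33.5'; python3 -c "
from h import *
padlook()"
```

```text
finger_gap: 39.1
grip_force: 5.0
finger_gap: 36.2
grip_force: 5.2
time: 15.58
tool_pos: [553.4, 208.8, 98.5]
tcp_rot: [179.9, -0.0, 94.6]
ft_force: [-2.3, -0.5, 7.3]
finger_gap: 33.8
grip_force: 5.8
scene 42 (310.8, 234.9) clamp [ 3.3 10.6]
top 11 (206.6, 207.2) clamp [-0.2 13.2]
```

```bash
python3 -m handwheel '0 0 0 0 0 0 45;0 0 0 0 0 0 56;0 0 0 0 0 0 66;0 0 0 0 0 0 66;0 0 0 0 0 0 66' 20|egrep 'gap|grip'; python3 -m handwheel '0 0 0 0 0 0 62;0 0 0 0 0 0 60;0 0 0 0 0 0 59;0 0 0 0 0 0 59'|egrep 'gap|grip'; python3 -m handwheel '0 0 0 0 0 0 58;0 0 0 0 0 0 57;0 0 0 0 0 0 57'|egrep 'gap|grip'; python3 -m handwheel '0 0 0 0 0 0 56;0 0 0 0 0 0 55;0 0 0 0 0 0 55'; python3 -c "
from h import *
padlook()"
```

```text
finger_gap: 66.0
grip_force: 0.0
finger_gap: 58.9
grip_force: 5.5
finger_gap: 56.6
grip_force: 6.3
time: 17.55
tool_pos: [553.4, 208.7, 98.4]
tcp_rot: [179.9, -0.0, 94.6]
ft_force: [-1.0, -1.2, 7.2]
finger_gap: 55.1
grip_force: 6.8
scene 43 (310.9, 234.8) clamp [ 2.9 10.6]
top 12 (206.8, 207.4) clamp [-0.9 12.6]
```

```bash
python3 -m handwheel '0 0 0 0 0 0 54;0 0 0 0 0 0 53;0 0 0 0 0 0 53'|egrep 'gap|grip'; python3 -m handwheel '0 0 0 0 0 0 52;0 0 0 0 0 0 51;0 0 0 0 0 0 51'
python3 - <<'E'
from h import *
padlook()
d=optics.snapshot('scene'); t=optics.snapshot('top')
cv2.imwrite("pics/c7.png",np.hstack([cv2.resize(d["pixels"][205:270,285:365],(492,400),interpolation=2),cv2.resize(t["pixels"][185:235,175:212],(296,400),interpolation=2)]))
E
```

```text
finger_gap: 52.8
grip_force: 7.0
time: 18.4
tool_pos: [553.4, 208.7, 98.5]
tcp_rot: [179.9, -0.0, 94.6]
ft_force: [-2.3, -0.6, 8.2]
finger_gap: 51.2
grip_force: 6.7
scene 42 (310.7, 234.8) clamp [ 3.2 10.3]
top 12 (206.8, 207.4) clamp [-0.9 12.6]
```

View pics/c7.png

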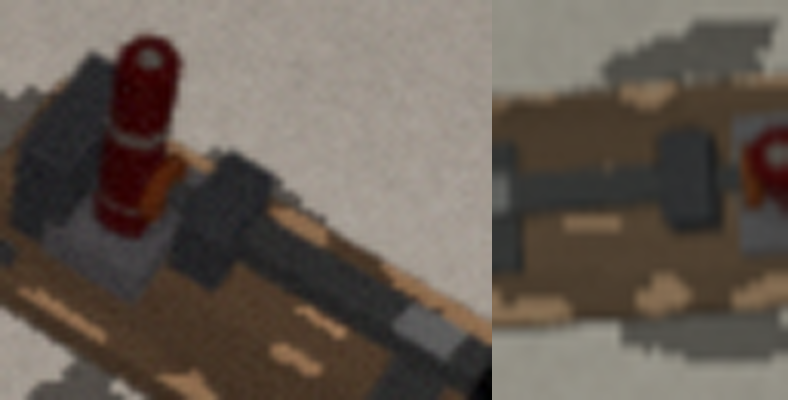

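The left crop shows the pad (163,187) bearing on the case, with a gap to the jaw block (225,215); in the right crop the block is at (690,180) and the pad at (752,178). I'll measure the pad-to-block distance against the free distance at the start.

```bash
cat >> h.py <<'E'
from scipy.ndimage import map_coordinates
RC=R.from_euler("z",4.4,degrees=True)
def W(x,y,z): return RC.apply([x,y,z])+np.array([566.7,33.7,0])
def jaw(d,px,lab):
    hsv=cv2.cvtColor(cv2.GaussianBlur(px,(3,3),0),cv2.COLOR_BGR2HSV)[...,1].astype(float); ys=np.arange(8,95,.5); out=[]
    for x in (-15,-13,-11,11,13,15):
        uv=np.array([proj(d,W(x,y,78)) for y in ys]); p=map_coordinates(hsv,[uv[:,1],uv[:,0]],order=1)
        lo=p<(np.percentile(p,10)+np.percentile(p,85))/2
        i=np.flatnonzero(np.diff(lo.astype(int))); out.append((x,[(float(ys[k]),'in' if lo[k+1] else 'out') for k in i]))
    print(lab); [print("  ",o) for o in out]
E
python3 - <<'E'
from h import *
d=optics.snapshot('scene'); t=optics.snapshot('top')
s5=np.load('s5.npy',allow_pickle=True).item()
jaw(s5,s5["pixels"],"scene start"); jaw(d,d["pixels"],"scene now")
jaw(t,cv2.imread("pics/top0.png"),"top start"); jaw(t,t["pixels"],"top now")
for lab,im in (("s5",s5["pixels"]),):
    B,_=blobs(im[215:270,290:370],6,17,130,60,4); print(B,[ (RC.inv().apply(onz(d,q[2][0]+290,q[2][1]+215,60)-W(0,0,0))).round(1) for q in B])
B,_=blobs(cv2.imread("pics/top0.png")[198:220,185:228],6,17,130,60,4); print([ (q[0],RC.inv().apply(onz(t,q[2][0]+185,q[2][1]+198,60)-W(0,0,0)).round(1)) for q in B])
E
```

```text
scene start
   (-15, [(60.0, 'in'), (78.5, 'out')])
   (-13, [(60.0, 'in'), (78.0, 'out')])
   (-11, [(59.5, 'in'), (78.5, 'out')])
   (11, [(15.5, 'in'), (30.5, 'out'), (51.0, 'in')])
   (13, [(16.5, 'in'), (31.0, 'out'), (50.5, 'in')])
   (15, [(17.5, 'in'), (31.0, 'out'), (51.0, 'in')])
scene now
   (-15, [(14.5, 'in'), (15.0, 'out'), (25.5, 'in'), (41.5, 'out'), (61.5, 'in'), (66.5, 'out'), (70.0, 'in'), (83.0, 'out'), (93.5, 'in')])
   (-13, [(26.5, 'in'), (42.5, 'out'), (71.5, 'in'), (74.0, 'out')])
   (-11, [(26.5, 'in'), (44.5, 'out')])
   (11, [(22.0, 'in'), (27.0, 'out'), (44.0, 'in')])
   (13, [(21.5, 'in'), (26.5, 'out'), (46.0, 'in')])
   (15, [(22.0, 'in'), (27.0, 'out'), (45.0, 'in')])
top start
   (-15, [(17.0, 'out'), (57.0, 'in'), (77.0, 'out')])
   (-13, [(17.5, 'out'), (56.0, 'in'), (78.5, 'out')])
   (-11, [(17.5, 'out'), (56.0, 'in'), (80.5, 'out')])
   (11, [(17.0, 'out'), (57.5, 'in'), (80.0, 'out')])
   (13, [(17.0, 'out'), (58.0, 'in'), (79.5, 'out')])
   (15, [(17.0, 'out'), (59.0, 'in'), (79.5, 'out')])
top now
   (-15, [(15.0, 'out'), (23.5, 'in'), (42.5, 'out')])
   (-13, [(23.0, 'in'), (43.5, 'out')])
   (-11, [(23.0, 'in'), (44.5, 'out')])
   (11, [(23.5, 'in'), (44.0, 'out')])
   (13, [(11.5, 'in'), (16.0, 'out'), (24.0, 'in'), (44.0, 'out')])
   (15, [(16.5, 'out'), (25.0, 'in'), (43.5, 'out')])
[(54, [30, 22, 9, 12], [33.7, 27.8])] [array([ 3.8, 42.9, 60. ])]
[(24, array([ 1.1, 44.8, 60. ]))]
```

```bash
python3 -m handwheel '0 0 0 0 0 0 50;0 0 0 0 0 0 49;0 0 0 0 0 0 49'|egrep 'gap|grip'; python3 -m handwheel '0 0 0 0 0 0 48;0 0 0 0 0 0 47;0 0 0 0 0 0 47'|egrep 'gap|grip'
python3 - <<'E'
from h import *
padlook(); t=optics.snapshot('top'); jaw(t,t["pixels"],"top"); d=optics.snapshot('scene'); jaw(d,d["pixels"],"scene")
print([ (optics.snapshot('top') and 0, r.sense()["grip_force"].__round__(2)) for _ in range(4)])
E
```

```text
finger_gap: 49.2
grip_force: 8.1
finger_gap: 47.0
grip_force: 9.6
scene 43 (310.7, 234.6) clamp [ 2.8 10. ]
top 12 (206.8, 207.4) clamp [-0.9 12.6]
top
   (-15, [(15.5, 'out'), (21.5, 'in'), (40.5, 'out')])
   (-13, [(20.5, 'in'), (42.0, 'out')])
   (-11, [(21.0, 'in'), (42.5, 'out')])
   (11, [(21.5, 'in'), (43.0, 'out')])
   (13, [(11.5, 'in'), (16.0, 'out'), (22.0, 'in'), (42.5, 'out')])
   (15, [(17.0, 'out'), (23.0, 'in'), (42.0, 'out')])
scene
   (-15, [(24.5, 'in'), (39.5, 'out'), (62.5, 'in'), (77.0, 'out'), (81.0, 'in'), (83.0, 'out')])
   (-13, [(25.5, 'in'), (41.5, 'out'), (71.5, 'in'), (72.0, 'out')])
   (-11, [(24.5, 'in'), (42.0, 'out')])
   (11, [(21.5, 'in'), (31.0, 'out'), (41.0, 'in')])
   (13, [(21.5, 'in'), (24.0, 'out'), (40.5, 'in'), (45.5, 'out'), (48.5, 'in')])
   (15, [(22.0, 'in'), (26.0, 'out'), (27.0, 'in'), (30.5, 'out'), (34.5, 'in')])
[(0, 9.6), (0, 9.6), (0, 9.6), (0, 9.6)]
```

```bash
python3 -m handwheel '0 0 0 0 0 0 46;0 0 0 0 0 0 45.2;0 0 0 0 0 0 45.2;0 0 0 0 0 0 45.2'
python3 - <<'E'
from h import *
padlook(); t=optics.snapshot('top'); jaw(t,t["pixels"],"top"); d=optics.snapshot('scene')
L=[]
for n,dd in (("s",d),("t",t)):
    for z,rad in ((125,0),): print(n,"lid pred px",proj(dd,W(0,-2,125)))
B=blobs(t["pixels"][195:225,205:230],-8,6,100,40,10)[0]; print("case top",[(q[0],q[2][0]+205,q[2][1]+195) for q in B])
B=blobs(d["pixels"][200:250,290:325],-8,6,100,40,10)[0]; print("case scene",[(q[0],q[1],q[2][0]+290,q[2][1]+200) for q in B])
E
```

```text
time: 20.35
tool_pos: [553.4, 208.8, 99.0]
tcp_rot: [179.9, -0.0, 94.6]
ft_force: [-3.7, -1.2, 11.7]
finger_gap: 45.3
grip_force: 11.1
scene 43 (310.7, 234.6) clamp [ 2.8 10. ]
top 13 (206.8, 207.2) clamp [-0.3 12.6]
top
   (-15, [(16.5, 'out'), (20.0, 'in'), (40.0, 'out')])
   (-13, [(18.0, 'in'), (41.0, 'out')])
   (-11, [(19.5, 'in'), (41.5, 'out')])
   (11, [(19.5, 'in'), (41.5, 'out')])
   (13, [(11.5, 'in'), (17.0, 'out'), (20.5, 'in'), (41.5, 'out')])
   (15, [(17.0, 'out'), (22.0, 'in'), (41.0, 'out')])
s lid pred px [309.95264296 214.13825105]
t lid pred px [209.76434549 203.92092556]
case top [(57, 211.0, 205.8)]
case scene [(132, [13, 11, 11, 17], 308.2, 219.3), (114, [10, 27, 12, 17], 305.1, 234.8)]
```

```bash
python3 -c "
from bench import workorder
print(workorder.hand_in())"
```

```text
the job is handed in; nothing more can be done
None
```

I handed the job in at about 20 s with the red needle case upright and fully down in the socket, and both levers still held in the squeeze. The pad bears on the case, pushed in about 4–5 mm of its 12 mm, as estimated from the grip force and the camera views.

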